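Turn the top leaf of the colour sample book

TASK

Open the colour sample book at its second page: put a fingertip under the coral tab and turn the top leaf gently up and over the spine, so that it ends lying flat on the left half of the book. Push it over with the fingers only: do not pinch or force the leaf, and do not slam it. Leave the next leaf with the teal tab lying where it is, and do not disturb the bead pots and the thread spool standing round the book.

Things in the scene. Friction and masses are not known exactly. Their poses are not given: they have to be found in the camera images.
- book: Colour sample book: plywood base box 206 (x) x 180 (y) x 45 mm, fixed to the desk, a brass spine rod across the middle of its top. Origin: centre of the underside, on the desk. x points (roughly to the left, seen from the robot) from the right half, where both leaves lie at the start with their tabs out to the right, to the bare left half; y runs along the spine; z up.
- spine (a point): Middle of the spine: the hinge axis of both leaves passes here, along the book's y, 51 mm above the desk. Each leaf is a rigid white board with colour chips, 5 mm thick, 170 mm wide, reaching 95 mm from the spine, plus a tab that reaches to 123 mm. The tabs overhang the base's right edge (103 mm from the spine) by 20 mm, with only air below them down to the desk.
- top_leaf (a joint): Hinge angle of the top leaf (coral tab), rad: 0 = lying on the right half, 1.57 = upright, 3.14 = lying flat on the left half. About 0.12 kg; 1 to 2 N under the tab lifts it. Soft-closing hinge: let go before upright it sinks back; let go well past upright (1.9 or more) it sinks by itself, slowly, within some seconds, to lie flat on the left half.
- top_leaf_tab (a point): Centre of the coral tab of the top leaf, mid-thickness, 109 mm from the spine; it moves with the leaf. The tab is 34 mm wide along the spine and 5 mm thick, centred 45 mm to the book's +y side (the end of the edge nearer the robot). At the start its underside is 51 mm above the desk and its outer edge 14 mm beyond this point.
- next_leaf (a joint): Hinge angle of the next leaf (teal tab), rad: 0 = lying on the right half under the top leaf, where it must stay.
- next_leaf_tab (a point): Centre of the teal tab of the next leaf, 34 mm wide, centred 45 mm to the book's -y side (the end of the edge farther from the robot); its underside is 45 mm above the desk. Not to be moved.
- teal_pot: Bystander: bead pot with a teal lid and green beads, 36 mm across, 33 mm high, loose, on the desk on the robot side of the book. Origin: centre of its underside.
- blue_spool: Bystander: thread spool with blue thread, 28 mm across, 38 mm high, loose, standing behind the book, on the side away from the robot. Origin: centre of its underside.
- white_pot: Bystander: bead pot with a white lid and red beads, 36 mm across, 33 mm high, loose, on the desk to the left of the book, beyond its left edge. Origin: centre of its underside.

How it is judged:
By the outcome, as a careful person would: the job done as asked, in the order asked, and still so for the second after the job is handed in, with the robot touching nothing.
It also fails if it takes over 45 s, if anything falls off the work surface, if the arm or the gripper's body presses on something with over 40 N, if the wrist force passes 120 N, or if a joint passes its speed limit or range.

ROBOT

A 6-joint arm with a two-finger parallel gripper is mounted at the origin on a cart in front of the work surface, level with it; the furniture and walls round the work are solid. World frame = base frame: x ahead of the robot, y to its left, z up, the work surface at z = 0. Lengths are in m, angles in rad, forces in N, time in s.
With the tool pointing down it reaches from about 0.325 to 0.925 m from the base axis. Payload 3.1 kg.
Tool frame: the origin (TCP) lies between the finger pads; the fingertips stand 19 mm ahead of it and the grasp point (between the pads) is the TCP; z points along the fingers, x is the direction in which the jaws open and shut, and the axes are right-handed (so a half turn about z gives the same grasp; the last joint's range is limited). The gripper opens to 85 mm and grips with 20 to 120 N. Pads are 22 mm wide; open, the fingers measure 114 mm over their backs; the gripper's body (76 mm by 85 mm) begins 54 mm behind the grasp point. The pads swing forward as they close: fully open they stand 13 mm farther back than shut.
Start: joints at [-1.382, 0.217, 1.613, -0, 1.311, -0.112], TCP at [0.185, -0.597, 0.25] pointing down, gripper open.
Joint ranges: [-2.75, 2.75], [-0.78, 2.1], [0.31, 2.55], [-1.13, 4.27], [0.13, 2.63], [-2.58, 2.58]. Speed limits (rad/s): [2.79, 2.79, 3.14, 3.14, 3.14, 3.14].

INTERFACE

Orientations are given as a unit quaternion [w, x, y, z].
In Python, from cell import env gives the robot as it stands. Calls block until the motion is done:
- env.move_to(position, orientation): joint-space move of the TCP to a pose.
- env.servo_line(position, attitude=None, feed=0.15): straight line of the TCP; attitude=None keeps the orientation; feed is the mean speed in m/s.
- env.set_joints(angles): joint-space move.
- env.open_gripper() and env.grasp(grasp_force=None): open the fingers fully, or close them until they stop; grasp_force is the grip in N (None keeps the last).
- env.dwell(seconds).
- env.ik(position, orientation): joint angles nearest the present ones, or None.
- env.sense(): the state.
- env.grab_frame(name): name is "scene" or "top"; returns a dict with "image" (480x640x3 uint8, red, green, blue), "camera_matrix" (3x3 intrinsics, pixels), "world_to_cam" (4x4, takes a point from world to camera coordinates). Camera axes: x right, y down, z forward; pixel columns grow to the right and rows downward; lengths in m; the calibration is good to about 2 mm. A picture is of the moment at which its call begins. There is no depth.
A pose or a line that the arm cannot do raises env.IKError and nothing moves.
- env.hand_in(): hands the job in, once; it reports no verdict.
Trained networks look in a picture, given as the dict that the camera call returned (one of the last four; its "shot" number tells which), for a name from the list of things; names that differ only in an ending like _2 or _b are one class to them, and where a whole thing is asked for, a point or a joint stands for the part that bears it (a point fixed in the world has none). Each returns a list of dicts, best first, with "confidence" (0 to 1); they miss things now and then, are a little off and sometimes report something else, mostly with a low value. They report only what shows in the picture. A call takes as long as a camera call.
- env.find_in(picture, target): "box" ([left, top, right, bottom] in pixels, round what is visible of it).
The state is a dict: "time_s": time; "joint_positions": joint angles; "dq": joint speeds; "tau": joint torques, N m; "eef_pos": TCP position; "eef_rot": TCP orientation; "ft_force": force on the tool from outside, world axes, zero at the start; "torque": the same for the moment, N m; "gripper_width": finger opening in m.
Only numpy, scipy, OpenCV 4.12 (cv2) and the standard library are available. Lean on these libraries where they do the work, as an engineer would, in place of code of your own. Each camera call takes 0.05 s, during which the arm holds its last target.

## Working session

There is one attempt and no reset: what is moved stays moved. The work goes in short steps, each a Python script; the robot and the scene stay as the last script left them, time stands still between calls to the robot, and variables do not carry over. Pictures are saved under pics/ and viewed, and the job is handed in when it is done.

```bash
ls; mkdir -p pics; python3 - <<'E'
from cell import env
import cv2,numpy as np
s=env.sense();print({k:np.round(v,3) for k,v in s.items()})
for n in("scene","top"):
    p=env.grab_frame(n);cv2.imwrite(f"pics/{n}0.png",p["image"][:,:,::-1])
    print(n,p["camera_matrix"].tolist(),np.round(p["world_to_cam"],4).tolist())
    for t in["book","spine","top_leaf","top_leaf_tab","next_leaf_tab","teal_pot","blue_spool","white_pot"]:
        try:print(t,[(np.round(d["box"],1).tolist(),round(d["confidence"],2)) for d in env.find_in(p,t)[:2]])
        except Exception as e:print(t,e)
E
```

```text
pics
{'time_s': np.float64(0.0), 'joint_positions': array([-1.382,  0.218,  1.615, -0.   ,  1.311, -0.112]), 'dq': array([ 0.001,  0.001, -0.001,  0.   , -0.001,  0.001]), 'tau': array([-0.0000e+00, -3.9685e+01, -3.0385e+01, -0.0000e+00,  1.0000e-02,
       -0.0000e+00]), 'eef_pos': array([ 0.185, -0.596,  0.249]), 'eef_rot': array([-0.001,  0.805, -0.593, -0.001]), 'ft_force': array([ 0.122, -1.013,  0.739]), 'torque': array([ 0.049, -0.029,  0.034]), 'gripper_width': np.float64(0.085)}
scene [[503.1214120225897, 0.0, 322.0811563902528], [0.0, 503.1214120225897, 235.5620643739496], [0.0, 0.0, 1.0]] [[-0.5217, -0.8531, -0.0067, 0.5612], [-0.4989, 0.3115, -0.8088, 0.2202], [0.6921, -0.4186, -0.5881, 0.6594], [0.0, 0.0, 0.0, 1.0]]
book []
spine [([283.1, 195.4, 420.5, 287.3], 0.73)]
top_leaf [([336.8, 195.7, 424.3, 255.0], 0.76)]
top_leaf_tab [([338.0, 194.5, 421.7, 255.3], 0.83)]
next_leaf_tab [([281.9, 196.8, 419.5, 288.6], 0.73), ([336.6, 201.3, 406.8, 258.0], 0.72)]
teal_pot [([371.4, 278.4, 400.3, 302.9], 0.69)]
blue_spool [([319.7, 194.9, 334.8, 207.6], 0.71)]
white_pot [([255.1, 256.3, 274.5, 272.9], 0.81)]
top [[595.1451365921969, 0.0, 324.1367588686491], [0.0, 595.1451365921969, 228.4743530008343], [0.0, 0.0, 1.0]] [[0.0202, -0.9998, 0.0038, 0.3223], [-0.9906, -0.0206, -0.1351, 0.5438], [0.1352, -0.001, -0.9908, 0.8359], [0.0, 0.0, 0.0, 1.0]]
book [([279.0, 140.0, 462.0, 304.4], 0.96), ([380.1, 130.1, 405.0, 151.6], 0.62)]
spine [([279.5, 137.4, 461.8, 304.2], 0.76)]
top_leaf [([345.8, 167.3, 451.5, 295.6], 0.98)]
top_leaf_tab [([345.2, 165.7, 451.5, 293.9], 0.61)]
next_leaf_tab [([349.5, 163.4, 461.5, 259.3], 0.82)]
teal_pot [([345.6, 303.9, 368.8, 323.8], 0.87), ([345.2, 163.6, 464.3, 260.7], 0.33)]
blue_spool [([382.8, 128.5, 406.0, 151.7], 0.74)]
white_pot [([253.3, 192.9, 278.0, 215.7], 0.75)]
```

View pics/scene0.png

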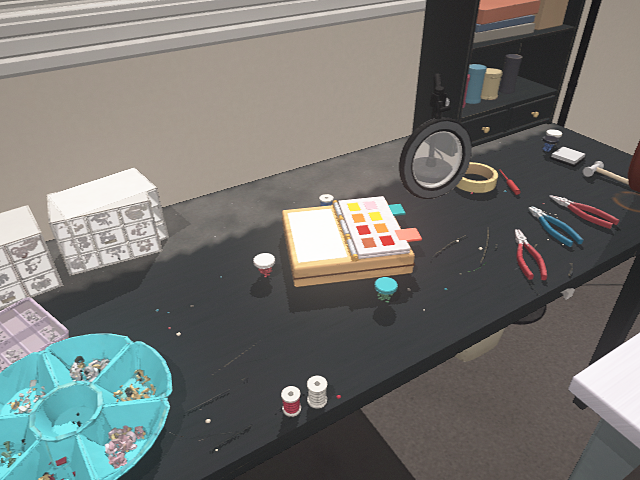

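View pics/top0.png

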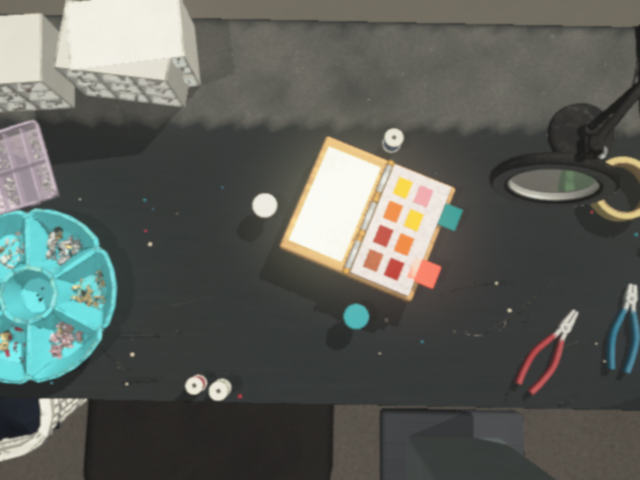

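```bash
python3 -c "
import cv2
a=cv2.imread('pics/top0.png')[110:340,230:500];cv2.imwrite('pics/top0z.png',cv2.resize(a,None,fx=2.6,fy=2.6,interpolation=cv2.INTER_CUBIC))
"
```

```text
(no output)
```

View pics/top0z.png

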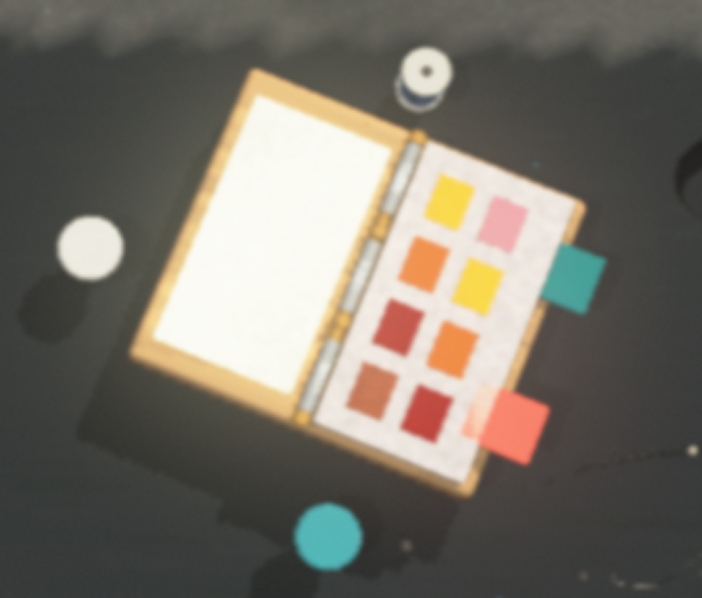

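```bash
cat > geo.py <<'E'
import numpy as np
from scipy.optimize import least_squares
K=np.array([[595.145,0,324.137],[0,595.145,228.474],[0,0,1]])
E
python3 - <<'E'
from cell import env
import numpy as np,cv2,json
from scipy.optimize import least_squares
p=env.grab_frame("top");K=p["camera_matrix"];T=p["world_to_cam"]
def proj(P):
    c=T@np.r_[P,1];q=K@c[:3];return q[:2]/q[2]
def back(u,z):
    d=T[:3,:3].T@np.linalg.inv(K)@np.r_[u,1];o=-T[:3,:3].T@T[:3,3];return o+d*(z-o[2])/d[2]
z=lambda a,b:np.array([230+a/2.6,110+b/2.6])-.3
obs=[((.103,-.09,.045),z(252,68)),((.103,.09,.045),z(132,355)),((-.103,.09,.045),z(470,495)),((-.103,-.09,.045),z(585,205)),
((-.123,.062,.056),z(526,465)),((-.123,.028,.056),z(549,405)),((-.123,-.062,.05),z(606,260)),((-.123,-.028,.05),z(584,314))]
def w(v,P):
    c,s=np.cos(v[2]),np.sin(v[2]);return np.array([v[0]+c*P[0]-s*P[1],v[1]+s*P[0]+c*P[1],P[2]])
r=least_squares(lambda v:np.concatenate([proj(w(v,P))-u for P,u in obs]),[.5,-.05,1.2])
print(r.x,np.round(r.fun.reshape(-1,2),1).tolist())
json.dump(r.x.tolist(),open("book.json","w"))
for n,u,h in [("teal",(357,316),.033),("spool",(394,138),.038),("white",(265,205),.033)]:print(n,back(np.array(u),h))
for P in [(-.109,.045,.0535),(-.109,-.045,.0475)]:print(w(r.x,P))
q=env.grab_frame("scene");K2=q["camera_matrix"];T2=q["world_to_cam"]
im=q["image"].copy()
for P,_ in obs:
    c=T2@np.r_[w(r.x,P),1];u=K2@c[:3];u=u[:2]/u[2];cv2.circle(im,tuple(int(round(t)) for t in u),1,(0,0,255),-1)
cv2.imwrite("pics/sc1.png",cv2.resize(im[170:320,240:440,::-1],None,fx=4,fy=4,interpolation=cv2.INTER_CUBIC))
E
```

```text
[0.5547341  0.27018975 1.19640503] [[-0.4, -1.1], [-2.1, 0.0], [0.5, 1.4], [1.2, -1.2], [0.5, -0.1], [0.3, 0.8], [-0.1, -0.4], [0.0, 0.3]]
teal [0.41115326 0.28335075 0.033     ]
spool [0.67548518 0.23171151 0.038     ]
white [0.57078278 0.42145548 0.033     ]
[0.47298927 0.18519691 0.0535    ]
[0.556755   0.15228336 0.0475    ]
```

View pics/sc1.png

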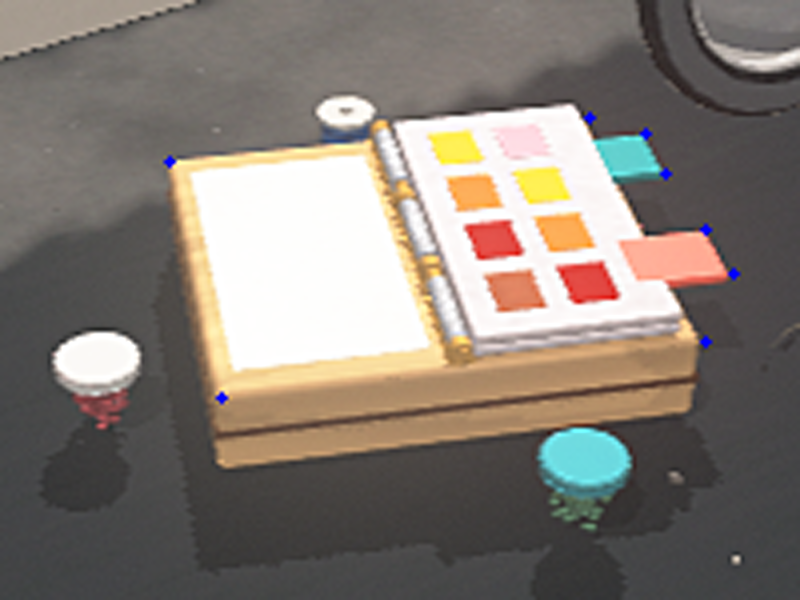

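```bash
cat > geo.py <<'E'
import numpy as np,json
from scipy.spatial.transform import Rotation as R
b=json.load(open("book.json"))
def w(P):
    c,s=np.cos(b[2]),np.sin(b[2]);return np.array([b[0]+c*P[0]-s*P[1],b[1]+s*P[0]+c*P[1],P[2]])
def rot(beta,al,flip=0):
    # tool z: horizontal heading beta from book +x (neg = towards -y_book), al below horizontal; tool x horizontal
    h=b[2]+beta
    z=np.array([np.cos(h)*np.cos(al),np.sin(h)*np.cos(al),-np.sin(al)])
    x=np.array([-np.sin(h),np.cos(h),0])*(1 if not flip else -1)
    return R.from_matrix(np.c_[x,np.cross(z,x),z])
def quat(r):
    q=r.as_quat();return np.r_[q[3],q[:3]]
def tip2tcp(P,r,L=.019): return w(P)-r.as_matrix()[:,2]*L
E
python3 - <<'E'
from cell import env
import numpy as np,cv2,json
from scipy.optimize import least_squares
o={}
fr={n:env.grab_frame(n) for n in("top","scene")}
def proj(n,P):
    p=fr[n];c=p["world_to_cam"]@np.r_[P,1];q=p["camera_matrix"]@c[:3];return q[:2]/q[2]
zt=lambda a,b:np.array([230+(a+.5)/2.6-.5,110+(b+.5)/2.6-.5])
zs=lambda a,b:np.array([240+(a+.5)/4-.5,170+(b+.5)/4-.5])
A={"lt":(.103,-.09,.045),"lb":(.103,.09,.045),"rb":(-.103,.09,.045),"rt":(-.103,-.09,.045),"c1":(-.123,.062,.056),"c2":(-.123,.028,.056),"t1":(-.123,-.062,.05),"t2":(-.123,-.028,.05)}
T=dict(lt=(252,68),lb=(132,355),rb=(470,495),rt=(585,205),c1=(526,465),c2=(549,405),t1=(606,260),t2=(584,314))
S=dict(lt=(167,160),lb=(213,397),rb=(698,338),c1=(730,280),c2=(705,233),t1=(646,137),t2=(665,175))
W=lambda v,P:np.array([v[0]+np.cos(v[2])*P[0]-np.sin(v[2])*P[1],v[1]+np.sin(v[2])*P[0]+np.cos(v[2])*P[1],P[2]])
ft=lambda v:np.concatenate([proj("top",W(v,A[k]))-zt(*T[k]) for k in T])
fs=lambda v:np.concatenate([proj("scene",W(v,A[k]))-zs(*S[k]) for k in S])
for f in (ft,fs,lambda v:np.r_[ft(v),fs(v)]):
    r=least_squares(f,[.55,.27,1.2]);print(r.x,np.abs(r.fun).max())
json.dump(r.x.tolist(),open("book.json","w"))
from geo import *
import importlib,geo;geo.b[:]=r.x
for be in np.deg2rad([0,-20,-40,-60,-80]):
  for al in np.deg2rad([15,25,35,45]):
    for fl in(0,1):
      r=rot(be,al,fl);out=[]
      for P in[(-.16,.045,.03),(-.108,.045,.03),(-.08,.045,.12),(0,.045,.17),(.05,.045,.15),(-.05,.045,.22)]:
        try:q=env.ik(tip2tcp(P,r),quat(r))
        except Exception as e:q=None
        out.append(q)
      ok=[q is not None for q in out]
      if all(ok):print(np.rad2deg([be,al]).round(),fl,[np.round(q,2).tolist() for q in out[:4:2]])
      else: print(np.rad2deg([be,al]).round(),fl,ok)
E
```

```text
[0.55474502 0.27020088 1.19640559] 2.1381561569053247
[0.55521428 0.27165474 1.18621926] 1.1622722348134857
[0.55507341 0.27063443 1.19348718] 2.516007671634668
[ 0. 15.] 0 [[-0.56, 0.63, 2.23, 1.32, 1.37, 1.85], [-0.35, 0.37, 2.28, 1.47, 1.33, 2.08]]
[ 0. 15.] 1 [[-0.56, 0.63, 2.23, 1.32, 1.37, -1.29], [-0.35, 0.37, 2.28, 1.47, 1.33, -1.06]]
[ 0. 25.] 0 [[-0.51, 0.48, 2.27, 1.27, 1.22, 1.98], [-0.3, 0.23, 2.29, 1.37, 1.18, 2.25]]
[ 0. 25.] 1 [[-0.51, 0.48, 2.27, 1.27, 1.22, -1.16], [-0.3, 0.23, 2.29, 1.37, 1.18, -0.89]]
[ 0. 35.] 0 [True, True, True, False, False, False]
[ 0. 35.] 1 [[-0.44, 0.34, 2.3, 1.2, 1.07, -0.99], [-0.23, 0.12, 2.28, 1.22, 1.04, -0.68]]
[ 0. 45.] 0 [True, True, False, False, False, False]
[ 0. 45.] 1 [[-0.35, 0.23, 2.3, 1.07, 0.94, -0.78], [-0.14, 0.04, 2.25, 1.02, 0.94, -0.44]]
[-20.  15.] 0 [[-0.57, 0.6, 2.42, 1.7, 1.29, 1.69], [-0.27, 0.25, 2.48, 1.89, 1.15, 1.97]]
[-20.  15.] 1 [[-0.57, 0.6, 2.42, 1.7, 1.29, -1.45], [-0.27, 0.25, 2.48, 1.89, 1.15, -1.17]]
[-20.  25.] 0 [True, True, True, True, True, False]
[-20.  25.] 1 [[-0.5, 0.4, 2.46, 1.66, 1.09, -1.2
[... 973 characters left out ...]
.] 1 [False, True, True, True, True, True]
[-60.  35.] 0 [False, True, True, False, False, False]
[-60.  35.] 1 [False, True, True, False, False, False]
[-60.  45.] 0 [False, True, True, True, True, True]
[-60.  45.] 1 [False, True, False, False, False, True]
[-80.  15.] 0 [True, True, True, False, False, False]
[-80.  15.] 1 [True, True, True, False, False, False]
[-80.  25.] 0 [True, True, False, False, False, False]
[-80.  25.] 1 [True, True, False, False, False, False]
[-80.  35.] 0 [True, False, False, False, False, False]
[-80.  35.] 1 [True, False, False, False, False, False]
[-80.  45.] 0 [False, False, False, True, True, True]
[-80.  45.] 1 [False, False, False, False, False, False]
```

```bash
cat >> geo.py <<'E'
AL=np.deg2rad(25);RT=rot(0,AL,1);Q=quat(RT)
CO=np.array([.011*np.sin(AL),0,.011*np.cos(AL)])
def tcp(P): return tip2tcp(np.array(P),RT)
def corner(th,r,y=.045): return np.array([-r*np.cos(th),y,.051+r*np.sin(th)])-CO
def rep(env,t=""):
    s=env.sense();print(t,round(float(s["time_s"]),2),np.round(s["eef_pos"],4),"F",np.round(s["ft_force"],2),"w",round(float(s["gripper_width"]),3))
def snap(env,name):
    import cv2
    ims=[env.grab_frame(n)["image"][a:b_,c:d,::-1] for n,a,b_,c,d in(("scene",110,330,200,500),("top",90,330,220,500))]
    ims=[cv2.resize(i,(400,int(i.shape[0]*400/i.shape[1]))) for i in ims]
    h=max(i.shape[0] for i in ims);ims=[np.vstack([i,np.zeros((h-i.shape[0],400,3),np.uint8)]) for i in ims]
    cv2.imwrite(f"pics/{name}.png",np.hstack(ims))
E
python3 - <<'E'
from cell import env
from geo import *
down=env.sense()["eef_rot"]
env.grasp(20);rep(env,"closed")
env.servo_line([.13,-.40,.32],feed=.25);rep(env)
q=list(env.sense()["joint_positions"]);q[0]=-.35;env.set_joints(q);rep(env,"rot")
print(env.ik(tcp((-.20,.045,.12)),Q))
env.move_to(tcp((-.20,.045,.12)),Q);rep(env,"pre")
env.servo_line(tcp((-.17,.045,.028)),feed=.12);rep(env,"low")
print(tcp((-.17,.045,.028)))
snap(env,"low")
E
```

```text
closed 1.87 [ 0.1852 -0.5969  0.2503] F [-0.37 -0.37  0.26] w -0.0
 2.88 [ 0.1301 -0.4004  0.3199] F [-0.36  0.1  -0.31] w 0.0
rot 4.47 [ 0.414  -0.0773  0.3197] F [0.57 0.33 0.26] w -0.0
[-0.62015284  0.20601922  2.31932905  1.12341894  1.35008961 -0.95823807]
pre 5.51 [0.4342 0.0841 0.1286] F [ 0.2  -1.48  0.44] w -0.0
low 6.47 [0.4448 0.1129 0.0366] F [ 0.22  0.06 -0.35] w -0.0
[0.44426316 0.11316265 0.03602975]
```

View pics/low.png

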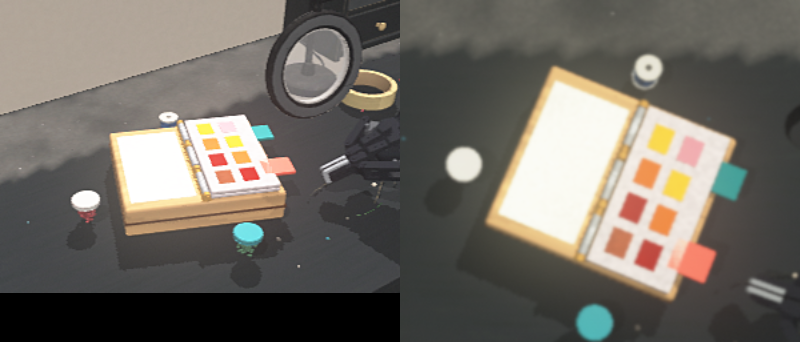

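```bash
python3 - <<'E'
from cell import env
from geo import *
env.servo_line(tcp((-.110,.045,.028)),feed=.08);rep(env,"in")
for z in(.036,.044,.055):
    env.servo_line(tcp((-.110,.045,z)),feed=.03);rep(env,z)
snap(env,"lift1")
E
```

```text
in 7.47 [0.4663 0.1689 0.036 ] F [-0.48  0.15 -0.07] w -0.0
0.036 7.88 [0.4665 0.1686 0.0442] F [-0.32 -0.78  0.64] w 0.0
0.044 8.3 [0.4665 0.1689 0.0523] F [ 0.22 -0.75 -0.2 ] w 0.0
0.055 8.82 [0.4665 0.1689 0.0632] F [-0.01 -0.7   0.22] w -0.0
```

View pics/lift1.png

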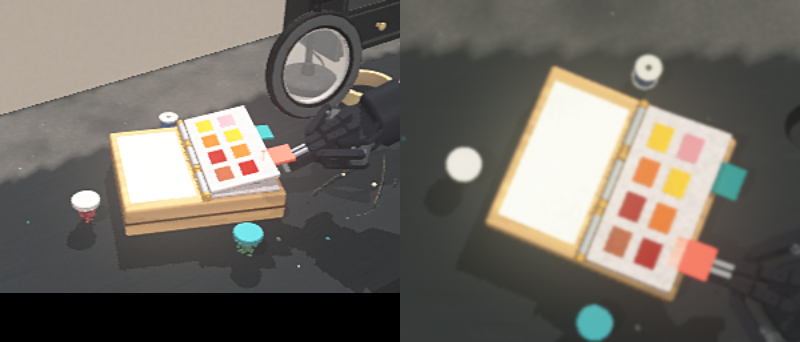

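```bash
python3 - <<'E'
from cell import env
from geo import *
env.servo_line(tcp((-.110,.045,.092)),feed=.05);rep(env,"25")
for d,r in((38,.113),(52,.110),(66,.106)):
    env.servo_line(tcp(corner(np.deg2rad(d),r)),feed=.06);rep(env,d)
snap(env,"lift2")
E
```

```text
25 9.81 [0.4665 0.1689 0.1001] F [ 0.51  0.23 -0.1 ] w 0.0
38 10.37 [0.4725 0.1844 0.119 ] F [-0.34 -0.24 -0.76] w 0.0
52 10.97 [0.4803 0.2042 0.136 ] F [-0.43  0.01 -0.48] w 0.0
66 11.57 [0.4892 0.2272 0.146 ] F [ 0.11 -0.46 -0.38] w 0.0
```

View pics/lift2.png

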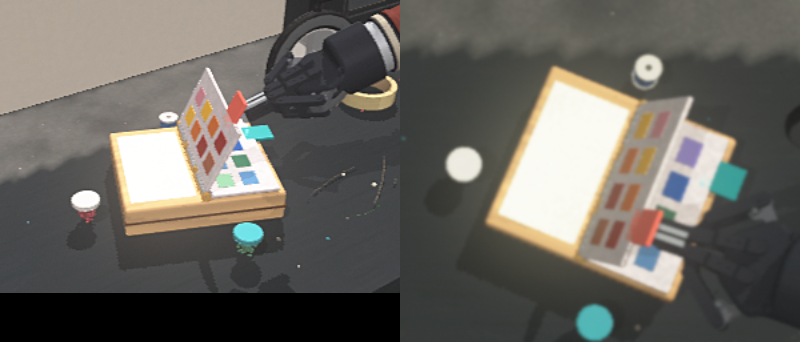

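```bash
python3 - <<'E'
from cell import env
from geo import *
for d,r,f in((80,.104,.06),(94,.102,.06),(106,.102,.05),(114,.102,.04),(122,.102,.03)):
    env.servo_line(tcp(corner(np.deg2rad(d),r)),feed=f);rep(env,d)
snap(env,"over")
E
```

```text
80 12.24 [0.4985 0.2506 0.1516] F [-0.27  0.49  0.19] w 0.0
94 12.81 [0.5076 0.2739 0.1507] F [-0.24 -0.8   0.37] w 0.0
106 13.38 [0.5154 0.2933 0.147 ] F [0.46 0.07 0.09] w -0.0
114 13.89 [0.5203 0.3057 0.1421] F [-0.83  0.25 -0.02] w 0.0
122 14.52 [0.525  0.3173 0.1354] F [ 0.6   0.26 -0.71] w -0.0
```

View pics/over.png

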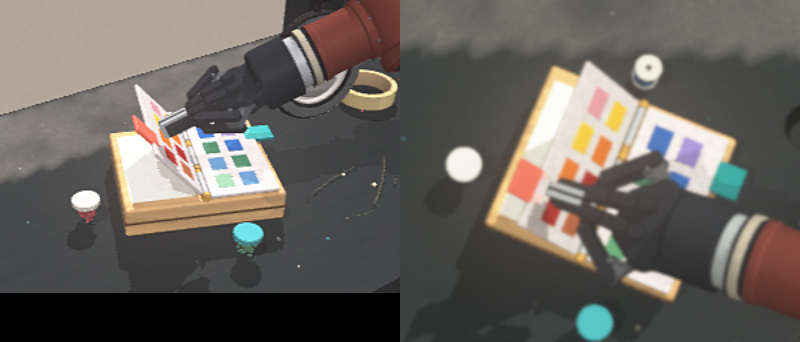

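Leaf is well past upright (tab near (525,180) in the top view) and the next leaf still lies flat. I'll withdraw and let it sink.

```bash
python3 - <<'E'
from cell import env
from geo import *
P=corner(np.deg2rad(122),.102)
env.servo_line(tcp(P+[-.06,0,.06]),feed=.1);rep(env,"back")
env.servo_line(tcp((-.17,.045,.24)),feed=.15);rep(env,"away")
env.dwell(2);snap(env,"sink");rep(env)
E
```

```text
back 15.62 [0.5028 0.2615 0.1952] F [-0.26 -0.74 -0.3 ] w -0.0
away 16.88 [0.444  0.1136 0.2477] F [-0.23  0.06  0.21] w -0.0
 18.98 [0.4442 0.1132 0.248 ] F [-0.53 -0.25 -0.12] w 0.0
```

View pics/sink.png

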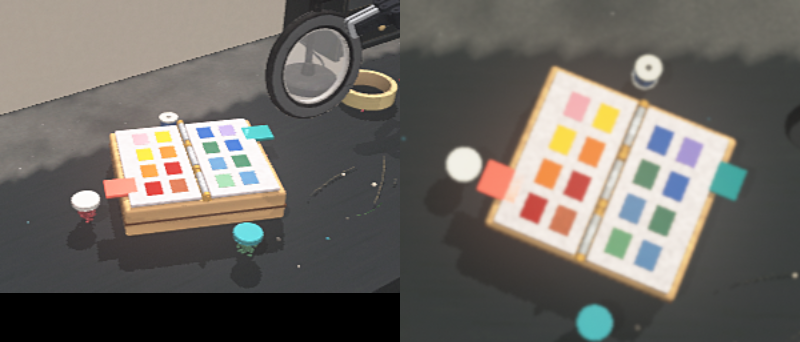

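```bash
python3 - <<'E'
from cell import env
from geo import *
import cv2
env.dwell(3)
p=env.grab_frame("top");a=cv2.imread("pics/top0.png")[:,:,::-1]
d=np.abs(p["image"].astype(int)-a).max(2)
for n,(l,t,r,b_) in dict(spool=(378,124,410,156),white=(249,189,281,220),teal=(340,298,374,332),tealtab=(441,200,466,235)).items():
    print(n,d[t:b_,l:r].max(),(d[t:b_,l:r]>40).sum())
snap(env,"fin");x=cv2.imread("pics/sink.png").astype(int)-cv2.imread("pics/fin.png");print("sink-fin",np.abs(x).max())
for t in("white_pot","blue_spool","teal_pot"):print(t,[np.round(k["box"],1).tolist() for k in env.find_in(p,t)[:1]])
# predicted vs seen coral tab centre, flat left (leaf underside up at z=.051)
T=p["world_to_cam"];c=T@np.r_[w((.109,.045,.051)),1];u=p["camera_matrix"]@c[:3];print("pred tab",u[:2]/u[2])
im=p["image"].astype(int);m=(im[:,:,0]>200)&(im[:,:,1]<150)&(im[:,:,1]>90)&(im[:,:,2]<130)
m[:, :260]=0;m[:,310:]=0;m[:190]=0;ys,xs=np.nonzero(m);print("tab px",xs.min(),xs.max(),ys.min(),ys.max(),xs.mean(),ys.mean())
E
```

```text
spool 10 0
white 170 62
teal 18 0
tealtab 89 26
sink-fin 6
white_pot [[251.8, 193.4, 278.1, 217.6]]
blue_spool [[384.6, 129.8, 406.1, 152.3]]
teal_pot [[344.1, 301.1, 368.2, 329.5]]
pred tab [286.19219879 215.1557087 ]
tab px 274 309 203 243 286.9821029082774 216.40939597315437
```

View pics/fin.png

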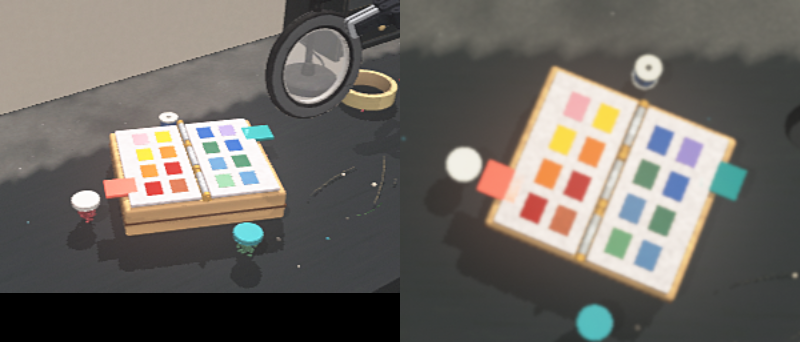

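```bash
python3 - <<'E'
from cell import env
import cv2,numpy as np
d=np.abs(env.grab_frame("top")["image"][:,:,::-1].astype(int)-cv2.imread("pics/top0.png")).max(2)>40
for l,t,r,b in((249,189,281,220),(441,200,466,235)):
    y,x=np.nonzero(d[t:b,l:r]);print(x.min()+l,x.max()+l,y.min()+t,y.max()+t)
print(env.hand_in(),env.sense()["time_s"])
E
```

```text
274 280 204 219
441 445 203 215
the job is handed in; nothing more can be done
the job is handed in; nothing more can be done
```

The top leaf with the coral tab is turned over and lies flat on the left half of the book, and the job is handed in. I kept the fingers closed, put their tips under the coral tab and lifted it up over the spine to about 2.1 rad. Then I backed off and let the leaf sink by itself.

**Leaf position:** the coral tab shows at pixel (287, 216) in the top picture, against (286, 215) predicted for a flat leaf. Two pictures taken 3 s apart were the same, so the leaf had come to rest.

**Next leaf and bystanders:** the blue spool and teal pot match the first picture. Small differences at the white pot and the teal tab are, as far as I can tell, the coral tab coming into view and the top leaf no longer being there. The next leaf and white pot look unmoved.

**Force and time:** wrist force read no more than about 1.5 N, which is its noise level, and the clock stood near 22 s at hand-in. The two cameras placed the book about 1.5 mm apart, so I used a combined fit.

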